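# Proof-pull a snap cap on the cap pull gauge

### The job

Test the loose yellow flip-top cap that stands by itself in front of the cap pull gauge: press it, mouth down, onto the gauge's dummy jug neck until it snaps fully home. Then, holding it by the cap alone, draw the sprung rod up out of its tube until the pointer stands level with the set marker on the scale, and finish while holding it there, steady, with the cap still fully snapped on. Do not shift the marker, and leave the other things on the table where they are.

Things in the scene. Friction and masses are not known exactly. Their poses are not given: they have to be found in the camera images.
- sample_cap: the cap to test: yellow plastic flip-top jug cap standing by itself, mouth down, in front of the gauge. Round skirt 44 mm wide, 30 mm tall, 48 mm along its own x (small thumb tab at one end, hinge at the other), so pinch it along its own y. Hollow: inside 40 mm wide, a snap lip (35 mm opening) just inside the mouth. About 11 to 21 g. Origin: centre of its underside (mouth rim), z up.
- cap_seat (a point): centre of the inside ceiling of the cap, 27 mm above the mouth rim; it lies on neck_top (within 0.5 mm) when the cap is fully home
- gauge: cap pull gauge, fixed: grey base plate 100 x 112 x 12 mm; upright aluminium tube with a knurled collar, up to 112 mm high; white scale plate, 50 mm wide, with 5 mm divisions on its front, 18 mm ahead of the tube axis. Origin on the table under the tube axis; -x is its front (scale side), z up.
- neck_top (a point): centre of the top of the dummy jug neck that crowns the gauge's rod: 150 mm above the table when the rod is in. The neck is aluminium, 32 mm wide, nose tapered to 22 mm over its top 6 mm, a 40 mm flange 32 mm below the top. Four sprung balls, 19 mm below the top, snap over the cap's lip: 16 to 18 N push to pass on (felt with the cap 10 to 9 mm short of home), the same pull to tear it off.
- rod (a joint): how far the rod has been drawn straight up out of its tube, m: 0 at rest (pressed down on its stop by the spring), 0.055 at most. Drawing it takes about 3.5 N at the start plus 0.1 N per mm.
- mark (a joint): height of the set marker, m, on the same scale as joint rod: rod drawn out by this much brings the pointer level with the marker (0.025 to 0.045). A stiff clip; not to be moved.
- pointer_tip (a point): tip of the dark pointer blade that the rod carries through the slot in the scale plate; it rises with the rod, on the front of the gauge, 30 mm above the table at rest
- mark_tip (a point): tip of the black wedge-shaped set marker, a clip with a brass thumb screw on the right edge of the scale plate (seen from its front)
- sample_jar_1: sample jar with a white screw lid, 46 mm wide, 68 mm tall, standing at the back. Bystander. Origin: centre of its underside.
- sample_jar_2: sample jar with a red screw lid, 46 mm wide, 68 mm tall, standing at the back. Bystander. Origin: centre of its underside.
- masking_tape: roll of masking tape, 100 mm across, 24 mm tall, lying flat, left of the gauge. Bystander. Origin: centre of its underside.
- nozzle_tip: white conical filling nozzle tip, 29 mm wide, 70 mm tall, standing left of the gauge. Bystander. Origin: centre of its underside.
- ferrule: steel weld ferrule, 50 mm flange with a short pipe stub, 30 mm tall, at the left. Bystander. Origin: centre of its underside.
- marker: black and white marker pen, 18 x 128 x 20 mm, lying on the clipboard at the right. Bystander. Origin: centre of its underside.
Things that resemble listed ones, but are neither listed nor needed, are in the scene too. Leave any blue or green look-alike of the sample_cap alone.

How it is judged:
By the outcome, as a careful person would: the job done as asked, in the order asked, and still so for the second after the job is handed in, while the arm keeps its last pose, push and grip.
It also fails if it takes over 45 s, if anything falls off the work surface, if the arm or the gripper's body presses on something with over 40 N, if the wrist force passes 120 N, or if a joint passes its speed limit or range.

### The arm

A 6-joint arm with a two-finger parallel gripper is mounted at the origin on a cart in front of the work surface, level with it; the furniture and walls round the work are solid. World frame = base frame: x ahead of the robot, y to its left, z up, the work surface at z = 0. Lengths are in mm, angles in degrees, forces in N, time in s.
With the tool pointing down it reaches from about 350 to 925 mm from the base axis. Payload 6.4 kg.
Tool frame: the origin (TCP) lies at the very end of the fingers, on their centre line; the grasp point (between the pads) lies 19 mm behind it; z points along the fingers, y is the line along which they close (so a half turn about z gives the same grasp; the last joint's range is limited). The gripper opens to 94 mm and grips with 3 to 60 N. Pads are 16 mm wide; open, the fingers measure 119 mm over their backs; the gripper's body (75 mm by 177 mm) begins 78 mm behind the grasp point.
Start: joints at [54.769, 14.043, 89.255, -0, 76.702, -9.975], TCP at [277.33, 587.879, 205.455] pointing down, gripper open.
Joint ranges: [-179.41, 179.41], [-58.25, 129.5], [7.25, 145.43], [-54.29, 234.29], [11.92, 165.04], [-157.13, 157.13]. Speed limits (degrees/s): [147.25, 147.25, 180, 180, 180, 180].

### API

Orientations are given as [roll, pitch, yaw] about the fixed x, y, z axes, in that order (R = Rz(yaw) Ry(pitch) Rx(roll)).
In Python, from rig import env gives the robot as it stands.
- The arm moves only by the tool drive_tool, never from a script. Its arguments are lists of equal length, an entry for each row: "dp": the shift along the tool's x, y, z scaled (see below), a list of three; "twist": the turn, a rotation vector about the tool's x, y, z scaled (see below), a list of three. In form: {"dp": [[dx, dy, dz], ...], "twist": [[wx, wy, wz], ...]}. A call has 1 to 10 rows; each row is the pose to reach, as a shift and turn from the pose commanded when the call began, along the tool's axes at that moment, turning the shorter way round; what a row does not reach only later rows make up. The controller multiplies each number of a shift by 150 mm and each number of a turn by 180 degrees. A row lasts 1/10 s, in which the tool goes at most 50 mm and 8.59 degrees, less where a joint would pass 70% of its speed; a pose out of reach is approached as far as the arm can. A call with a number of a shift or a turn outside -1 to 1 is refused whole. A call with a gripper value outside its range is refused whole. "grip" is the closure, from -1 (fully open) to 1 (shut), set as the call begins (left out, the last holds). The fingers move at their own pace and stop on an object; "force" is the grip in N (left out, the last holds). Time passes only in rows, so rows that repeat a pose let the fingers close. It gives the time, the measured TCP pose, the force, the opening and the grip force at its end, in the units of the state.
- env.get_obs(): the state, without advancing time (a new reading comes with each control period).
- env.snapshot(name): name is "side" or "top"; returns the picture (400x640x3 uint8, blue, green, red); there is no depth.
- env.calibration(name): a dict with "intrinsics" (3x3 intrinsics, pixels), "R" (3x3) and "t" (3): a world point X has camera coordinates R X + t. Camera axes: x right, y down, z forward; pixel columns grow to the right and rows downward; lengths in mm; the calibration is good to about 2 mm. A picture is of the moment at which its call begins. calibration takes no time and is no camera call.
- env.close_job(): hands the job in; it is judged then, once.
Trained networks look in the newest picture that a camera, given by its name, has taken for a name from the list of things; names that differ only in an ending like _2 or _b are one class to them, and where a whole thing is asked for, a point or a joint stands for the part that bears it (a point fixed in the world has none). Each returns a list of dicts, best first, with "confidence" (0 to 1); they miss things now and then, are a little off and sometimes report something else, mostly with a low value. They report only what shows in the picture. A call takes as long as a camera call. They do not tell look-alikes from the thing itself.
- env.spot_in(camera, thing): "point" ([row, column] in pixels, amid what is visible of it).
- env.regions_of(camera, thing): "pixels" (400x640 bool, what is visible of it) and "point" ([row, column] in pixels, amid what is visible of it).
- env.mark_of(camera, thing): "point" ([row, column] in pixels: a listed point, or the origin of a listed thing).
The state is a dict: "time": time; "qpos": joint angles; "joint_velocities": joint speeds; "effort": joint torques, N m; "position": TCP position; "tcp_rot": TCP orientation; "contact_force": force on the tool from outside, world axes, zero at the start; "wrist_torque": the same for the moment, N m; "grip_width": opening from 0.0 (shut) to 1.0 (fully open); "grasp_force": force on a finger pad.
Only numpy, scipy, OpenCV 4.12 (cv2) and the standard library are available. Lean on these libraries where they do the work, as an engineer would, in place of code of your own. Each camera call takes 0.05 s, during which the arm holds its last target. There are 200 camera calls.

## Working session

There is one attempt and no reset: what is moved stays moved. The work goes in short steps, Python scripts to look and compute and a tool call to move; the robot and the scene stay as the last step left them, time stands still between calls to the robot, and variables do not carry over. Pictures are saved under pics/ and viewed, at most 10 in all, crops included, and the job is handed in when it is done.

Besides the shell and the picture viewer there is one more tool, called after "Call:" as name(argument=value, ...) on one line, values as JSON. drive_tool: Moves the arm, as the interface text tells. Shifts and turns lie within -1 to 1; 1 stands for 150 mm of shift or 180 degrees of turn. Its arguments: {"type":"object","properties":{"dp":{"type":"array","items":{"type":"array","items":{"type":"number","minimum":-1,"maximum":1}}},"twist":{"type":"array","items":{"type":"array","items":{"type":"number","minimum":-1,"maximum":1}}},"grip":{"type":"number"},"force":{"type":"number"}},"required":["dp","twist"]}

```bash
mkdir -p pics; ls; cat > h.py <<'E'
import numpy as np, cv2
from rig import env
def cal(n):
    c=env.calibration(n); return np.array(c["intrinsics"]),np.array(c["R"]),np.array(c["t"])
def proj(n,X):
    K,R,t=cal(n); p=K@(R@np.array(X,float)+t); return p[1]/p[2],p[0]/p[2]
def ray(n,rc):
    K,R,t=cal(n); d=R.T@np.linalg.inv(K)@np.array([rc[1],rc[0],1.]); return -R.T@t,d/np.linalg.norm(d)
def onz(n,rc,z):
    o,d=ray(n,rc); return o+d*(z-o[2])/d[2]
def tri(a,b):
    A=np.zeros((3,3));B=np.zeros(3);P=[]
    for n,rc in (a,b):
        o,d=ray(n,rc);M=np.eye(3)-np.outer(d,d);A+=M;B+=M@o;P.append((o,M))
    X=np.linalg.solve(A,B); return X,[float(np.linalg.norm(M@(X-o))) for o,M in P]
E
python3 - <<'E'
from h import *
np.set_printoptions(precision=1,suppress=True)
for n in("side","top"):
    cv2.imwrite(f"pics/{n}0.png",env.snapshot(n)); K,R,t=cal(n); print(n,-R.T@t,R[2],K[0,0])
    for th in("sample_cap","cap_seat","neck_top","pointer_tip","mark_tip","gauge"):
        print(th,[(np.round(d["point"],1).tolist(),round(d["confidence"],2)) for d in env.mark_of(n,th)][:5])
print(env.get_obs())
E
```

```text
pics
side [ 291.  -416.5  557. ] [ 0.3  0.8 -0.5] 405.65193002362304
sample_cap [([227.4, 216.1], 0.78), ([267.0, 267.4], 0.65), ([240.8, 254.1], 0.64)]
cap_seat [([262.0, 269.0], 0.91), ([217.2, 214.6], 0.78), ([232.0, 251.1], 0.69)]
neck_top [([174.5, 329.9], 0.87)]
pointer_tip []
mark_tip [([213.3, 324.0], 0.48), ([259.9, 271.4], 0.44), ([191.7, 295.1], 0.21)]
gauge [([235.5, 335.0], 0.86)]
top [ 433.2  255.9 1091.2] [ 0.1 -0.  -1. ] 483.61983450902346
sample_cap [([294.7, 276.1], 0.87), ([265.3, 310.2], 0.82), ([259.3, 352.7], 0.73)]
cap_seat [([265.9, 306.7], 0.91), ([296.2, 273.5], 0.72), ([257.5, 350.3], 0.52), ([257.2, 351.0], 0.26)]
neck_top [([183.1, 326.9], 0.85), ([200.8, 331.8], 0.59)]
pointer_tip [([200.9, 332.7], 0.69)]
mark_tip [([198.4, 332.7], 0.48)]
gauge [([186.3, 328.5], 0.58)]
{'time': 0.7, 'qpos': array([ 54.8,  14. ,  89.3,   0. ,  76.7, -10. ]), 'joint_velocities': array([ 0. ,  0. , -0. , -0.2, -0.1, -0. ]), 'effort': array([  0. , -41.6, -31.5,   0.1,   0. ,  -0. ]), 'position': array([277.3, 587.9, 205.5]), 'tcp_rot': array([180. ,  -0. , 154.7]), 'contact_force': array([-0.3, -0.3, -0. ]), 'wrist_torque': array([-0.,  0.,  0.]), 'grasp_force': 0.0, 'grip_width': 1.0018234955232852}
```

View pics/side0.png

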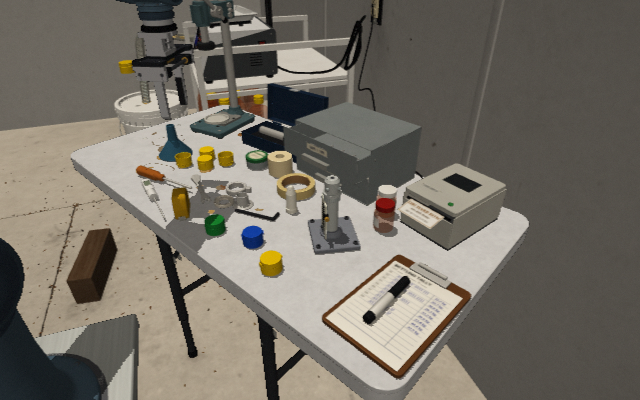

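View pics/top0.png

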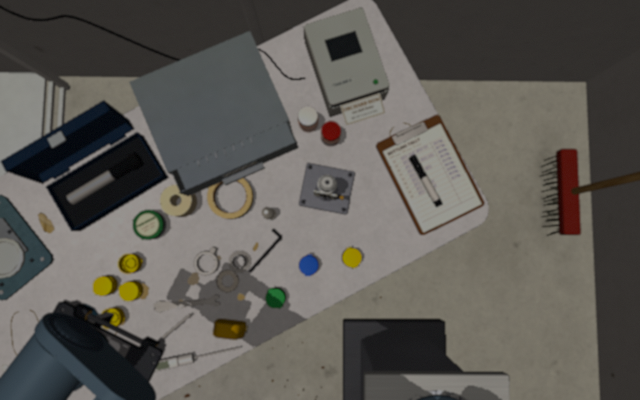

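Candidates for the cap: yellow at side (264,271) / top (257,352), alone in front of the gauge. Look-alikes are blue at side (237,253) / top (265,308), green at side (225,215) / top (297,275), and a yellow group at the left-back at side (158,205) / top (290,115). I choose the lone yellow one and will check it in a close crop.

```bash
python3 - <<'E'
from h import *
np.set_printoptions(precision=1,suppress=True)
S=env.snapshot("side");T=env.snapshot("top")
def crop(I,r,c,h,w,f): return cv2.resize(I[r-h:r+h,c-w:c+w],None,fx=f,fy=f,interpolation=cv2.INTER_CUBIC)
a=crop(S,262,271,25,30,6);b=crop(T,257,352,25,30,6);c=crop(S,215,333,48,30,6);d=crop(T,188,327,48,30,6)
cv2.imwrite("pics/crop1.png",np.vstack([np.hstack([a,b]),cv2.resize(np.hstack([c,d]),None,fx=1,fy=.5)])[:600])
cv2.imwrite("pics/crop1.png",np.hstack([np.vstack([a,b]),crop(S,215,333,50,33,6)]))
def blob(I,r0,c0):
    h=cv2.cvtColor(I,cv2.COLOR_BGR2HSV); m=((h[...,0]>18)&(h[...,0]<35)&(h[...,1]>120)&(h[...,2]>60)).astype(np.uint8)
    n,l,s,ce=cv2.connectedComponentsWithStats(m); i=l[r0,c0]; print(s[i],ce[i][::-1]); return ce[i][::-1]
s=blob(S,264,271);t=blob(T,257,352)
print("cap centre tri",tri(("side",s),("top",t)), onz("top",t,28))
nt={n:env.mark_of(n,"neck_top") for n in("side","top")}
print("neck",tri(("side",nt["side"][0]["point"]),("top",nt["top"][0]["point"])),onz("top",nt["top"][0]["point"],150),onz("side",nt["side"][0]["point"],150))
g={n:env.mark_of(n,"gauge")[0]["point"] for n in("side","top")}
print("gauge",tri(("side",g["side"]),("top",g["top"])))
# base plate corners by regions
for n in("top",):
    R=env.regions_of(n,"gauge")[0]["pixels"].astype(np.uint8); cs=cv2.findContours(R,0,2)[0]; r=cv2.minAreaRect(max(cs,key=cv2.contourArea)); print(r)
    for p in cv2.boxPoints(r): print(p[::-1],onz(n,p[::-1],12))
E
```

```text
[259 250  24  26 493] [262.9 270.5]
[342 247  20  21 314] [257.1 351.5]
cap centre tri (array([404.9, 188.1,  14.4]), [0.9818163705367898, 0.9818163705367393]) [406.2 188.8  28. ]
neck (array([548.6, 240.4, 152.7]), [0.33579690571987153, 0.3357969057198772]) [549.2 240.2 150. ] [550.  244.8 150. ]
gauge (array([559.9, 253.7,  -7.7]), [1.3383344872923848, 1.3383344872923382])
((326.75933837890625, 187.263671875), (49.58470916748047, 44.86012649536133), 10.784297943115234)
[204.7 298.2] [521.2 307.6  12. ]
[160.6 306.6] [621.2 290.1  12. ]
[169.9 355.3] [601.2 180.   12. ]
[213.9 346.9] [501.5 198.5  12. ]
```

View pics/crop1.png

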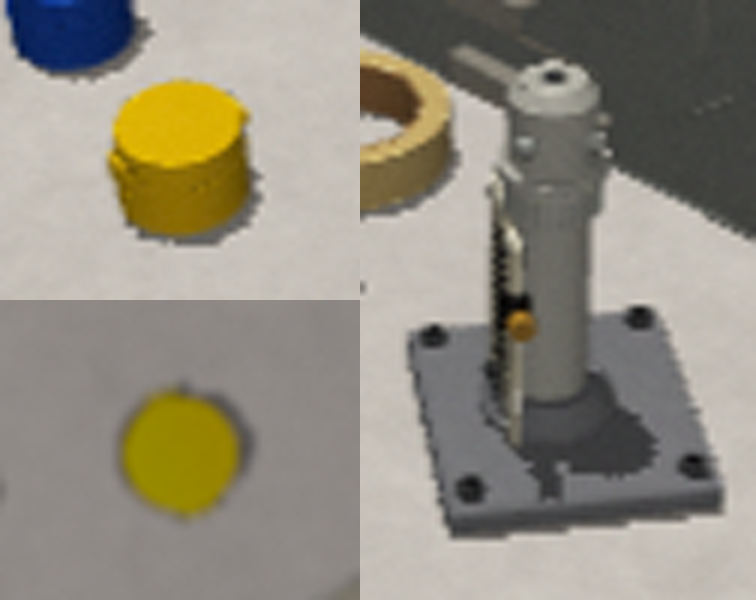

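The crop shows a plain yellow flip-top cap, mouth down, tab and hinge at side (row 264, col 260) and (257, 282). In the top picture they are at about (247, 352) and (268, 352). The gauge crop has the neck top at side (177, 333), the brass screw at (219, 330) and the pointer near (227, 325).

```bash
cat >> h.py <<'E'
from scipy.spatial.transform import Rotation as Ro
def move(target,yaw):
    o=env.get_obs(); R=Ro.from_euler("xyz",o["tcp_rot"],degrees=True)
    d=R.inv().apply(np.array(target)-o["position"])/150
    w=(R.inv()*Ro.from_euler("xyz",[180,0,yaw],degrees=True)).as_rotvec(degrees=True)/180
    print("dp",np.round(d,4),"tw",np.round(w,4)); return d,w
E
python3 - <<'E'
from h import *
np.set_printoptions(precision=1,suppress=True)
a=onz("top",(246.7,352.5),27);b=onz("top",(267.8,352.5),27);print(a,b,np.degrees(np.arctan2(*(a-b)[1::-1])))
a=onz("side",(264.3,260.3),27);b=onz("side",(256.7,281.8),27);print(a,b,np.degrees(np.arctan2(*(b-a)[1::-1])),(a+b)/2)
# model circle fit: top face projected ellipse vs blob
for n in("side","top"):
  T=env.snapshot(n);h=cv2.cvtColor(T,cv2.COLOR_BGR2HSV)
  m=((h[...,0]>18)&(h[...,0]<35)&(h[...,1]>120)&(h[...,2]>60)).astype(np.uint8)
  l=cv2.connectedComponents(m)[1]; r,c=(264,271) if n=="side" else (257,352)
  M=(l==l[r,c]); np.save(n+"m.npy",M)
from scipy.optimize import minimize
Ms={n:np.load(n+"m.npy") for n in("side","top")}
th=np.linspace(0,2*np.pi,60)
def cost(p,ns):
    s=0
    for n in ns:
        pts=[]
        for z in(0,30):
            for t in th: pts.append(proj(n,[p[0]+22*np.cos(t),p[1]+22*np.sin(t),z])[::-1])
        hull=cv2.convexHull(np.array(pts,np.float32)); I=np.zeros((400*4//4,640),np.uint8)
        big=np.zeros((1600,2560),np.uint8); cv2.fillConvexPoly(big,np.round((hull+.5)*4).astype(int),255)
        I=cv2.resize(big,(640,400),interpolation=cv2.INTER_AREA)/255.; s+=np.abs(I-Ms[n]).sum()
    return s
for ns in(("top",),("side",),("side","top")):
    r=minimize(cost,[405,188],args=(ns,),method="Nelder-Mead",options=dict(initial_simplex=[[405,188],[411,188],[405,194]],maxiter=50));print(ns,r.x,r.fun)
o=env.get_obs();print(o["position"])
move([405,188,205],176); move([405,188,205],180)
for b in [(265.3,308),]: print("blue",onz("top",b,28))
E
```

```text
[428.8 186.7  27. ] [383.  186.5  27. ] 0.20064600845270267
[381.8 176.9  27. ] [426.6 184.5  27. ] 9.664033099376606 [404.2 180.7  27. ]Traceback (most recent call last):
  File "<stdin>", line 25, in <module>
    res = _minimize_neldermead(fun, x0, args, callback, bounds=bounds,
                               **options)
    fxr = func(xr)
    fx = function(np.copy(x), *(wrapper_args + args))
  File "<stdin>", line 19, in cost
  File "h.py", line 6, in proj
    K,R,t=cal(n); p=K@(R@np.array(X,float)+t); return p[1]/p[2],p[0]/p[2]
          ~~~^^^
  File "h.py", line 4, in cal
    c=env.calibration(n); return np.array(c["intrinsics"]),np.array(c["R"]),np.array(c["t"])
ValueError: time passes only in moves, steps and waits
```

```bash
sed -i 's/^def cal(n):/import functools\n@functools.cache\ndef cal(n):/' h.py
cat > fit.py <<'E'
from h import *
from scipy.optimize import minimize
th=np.linspace(0,2*np.pi,60)
def mask(n,r,c):
    T=env.snapshot(n);h=cv2.cvtColor(T,cv2.COLOR_BGR2HSV)
    m=((h[...,0]>18)&(h[...,0]<35)&(h[...,1]>120)&(h[...,2]>60)).astype(np.uint8)
    l=cv2.connectedComponents(m)[1]; return l==l[r,c]
def cost(p,ns,Ms):
    s=0
    for n in ns:
        P=np.array([[p[0]+22*np.cos(t),p[1]+22*np.sin(t),z] for z in(0,30) for t in th])
        K,R,t=cal(n);q=(P@R.T+t)@K.T;q=(q[:,:2]/q[:,2:]).astype(np.float32)
        big=np.zeros((1600,2560),np.uint8); cv2.fillConvexPoly(big,np.round((cv2.convexHull(q)+.5)*4).astype(int),255)
        s+=np.abs(cv2.resize(big,(640,400),interpolation=cv2.INTER_AREA)/255.-Ms[n]).sum()
    return s
E
python3 - <<'E'
from fit import *
np.set_printoptions(precision=1,suppress=True)
Ms={"side":mask("side",264,271),"top":mask("top",257,352)}
for ns in(("top",),("side",),("side","top")):
    r=minimize(cost,[405,188],args=(ns,Ms),method="Nelder-Mead",options=dict(initial_simplex=[[405,188],[411,188],[405,194]],maxiter=40));print(ns,r.x,r.fun)
move([405,188,205],184); print("blue",onz("top",(265.3,308),28))
for z in (15,20,25):
    a=onz("side",(264.3,260.3),z);b=onz("side",(256.7,281.8),z);print(z,a,b)
E
```

```text
('top',) [406.9 188.8] 29.537254901960786
('side',) [403.8 188.8] 40.34117647058823
('side', 'top') [404.8 188.7] 86.56078431372549
dp [-1.9 -2.   0. ] tw [-0.   0.  -0.2]
blue [387.6 283.6  28. ]
15 [383.8 190.3  15. ] [429.7 198.2  15. ]
20 [383.  184.7  20. ] [428.4 192.5  20. ]
25 [382.1 179.1  25. ] [427.2 186.8  25. ]
```

Call:
drive_tool(dp=[[-0.16, -0.17, 0], [-0.32, -0.34, 0], [-0.48, -0.5, 0], [-0.64, -0.67, 0], [-0.8, -0.84, 0], [-0.96, -1, 0], [-0.96, -1, 0]], twist=[[0, 0, -0.03], [0, 0, -0.06], [0, 0, -0.09], [0, 0, -0.12], [0, 0, -0.15], [0, 0, -0.163], [0, 0, -0.163]], grip=-0.36)

```text
time: 1.95
position: [344.6, 388.4, 205.6]
tcp_rot: [-180.0, 0.0, -176.1]
contact_force: [-0.2, 0.3, 0.0]
grip_width: 0.675
grasp_force: 0.0
```

```bash
python3 - <<'E'
from h import *
print(env.get_obs()["position"],env.get_obs()["tcp_rot"],env.get_obs()["grip_width"])
move([405.3,188.8,80],184)
E
```

```text
[344.55147067 388.37207513 205.56158125] [-1.79975522e+02  2.66891528e-02 -1.76105525e+02] 0.6746629428190593
dp [-0.3133 -1.3546  0.8378] tw [-0.0001  0.0001 -0.0006]
```

Call:
drive_tool(dp=[[-0.06, -0.25, 0], [-0.12, -0.5, 0], [-0.18, -0.75, 0], [-0.24, -1, 0.1], [-0.24, -1, 0.1]], twist=[[0, 0, 0], [0, 0, 0], [0, 0, 0], [0, 0, 0], [0, 0, 0]])

```text
time: 2.45
position: [390.3, 241.2, 189.1]
tcp_rot: [-179.9, -0.1, -176.2]
contact_force: [-1.0, 0.7, 1.1]
grip_width: 0.678
grasp_force: 0.0
```

Call:
drive_tool(dp=[[-0.05, -0.25, 0.1], [-0.073, -0.3546, 0.3], [-0.073, -0.3546, 0.55], [-0.073, -0.3546, 0.73], [-0.073, -0.3546, 0.73], [-0.073, -0.3546, 0.73]], twist=[[0, 0, 0], [0, 0, 0], [0, 0, 0], [0, 0, 0], [0, 0, 0], [0, 0, 0]])

```text
time: 3.05
position: [405.1, 192.3, 81.6]
tcp_rot: [180.0, 0.0, -175.9]
contact_force: [0.9, 0.1, -0.1]
grip_width: 0.682
grasp_force: 0.0
```

```bash
python3 - <<'E'
from h import *
np.set_printoptions(precision=1,suppress=True)
print(env.get_obs()["position"],env.get_obs()["tcp_rot"])
move([405.3,188.8,5],184)
S=env.snapshot("side");T=env.snapshot("top")
cv2.imwrite("pics/pre.png",np.hstack([cv2.resize(S[190:310,200:330],None,fx=3,fy=3),cv2.resize(T[190:310,280:410],None,fx=3,fy=3)]))
E
```

```text
[405.1 192.3  81.6] [ 180.     0.  -175.9]
dp [ 0.  -0.   0.5] tw [0. 0. 0.]
```

View pics/pre.png

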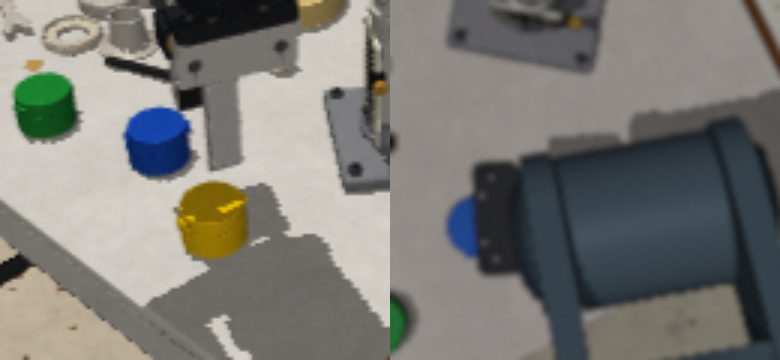

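The gripper stands right over the yellow cap (crop about (215,215)), with the blue cap (158,140) clear. Going down.

Call:
drive_tool(dp=[[0, -0.022, 0.1], [0, -0.022, 0.25], [0, -0.022, 0.38], [0, -0.022, 0.48], [0, -0.022, 0.51], [0, -0.022, 0.51], [0, -0.022, 0.51]], twist=[[0, 0, 0], [0, 0, 0], [0, 0, 0], [0, 0, 0], [0, 0, 0], [0, 0, 0], [0, 0, 0]])

```text
time: 3.85
position: [406.4, 188.5, 5.9]
tcp_rot: [180.0, 0.2, -175.9]
contact_force: [-0.2, -0.1, 0.2]
grip_width: 0.681
grasp_force: 0.0
```

Call:
drive_tool(dp=[[0, 0, 0], [0, 0, 0], [0, 0, 0], [0, 0, 0], [0, 0, 0]], twist=[[0, 0, 0], [0, 0, 0], [0, 0, 0], [0, 0, 0], [0, 0, 0]], grip=1, force=15)

```text
time: 4.35
position: [405.5, 188.3, 4.9]
tcp_rot: [180.0, 0.0, -175.9]
contact_force: [-1.3, 1.6, 5.3]
grip_width: 0.464
grasp_force: 15.0
```

Call:
drive_tool(dp=[[0, 0, 0], [0, 0, 0], [0, 0, -0.03], [0, 0, -0.15], [0, 0, -0.4], [0, 0, -0.7], [0, 0, -0.9], [0, 0, -1], [0, 0, -1], [0, 0, -1]], twist=[[0, 0, 0], [0, 0, 0], [0, 0, 0], [0, 0, 0], [0, 0, 0], [0, 0, 0], [0, 0, 0], [0, 0, 0], [0, 0, 0], [0, 0, 0]], grip=1, force=45)

```text
time: 5.35
position: [404.6, 188.0, 153.7]
tcp_rot: [-180.0, -0.0, -175.9]
contact_force: [-0.0, -0.3, 0.1]
grip_width: 0.461
grasp_force: 45.0
```

```bash
cat > look.py <<'E'
from h import *
np.set_printoptions(precision=1,suppress=True)
def look(ths,k=3):
    out={}
    for n in("side","top"):
        for th in ths: out[n,th]=[]
        for i in range(k):
            env.snapshot(n)
            for th in ths: out[n,th].append([(np.round(d["point"],1).tolist(),round(d["confidence"],2)) for d in env.mark_of(n,th)][:3])
    for q in out: print(q,out[q])
E
python3 - <<'E'
from look import *
o=env.get_obs();print(o["position"],o["tcp_rot"],o["contact_force"],o["grasp_force"])
look(["neck_top","cap_seat","mark_tip","pointer_tip"],2)
S=env.snapshot("side");cv2.imwrite("pics/lift.png",cv2.resize(S[110:310,200:400],None,fx=3,fy=3,interpolation=cv2.INTER_CUBIC))
E
```

```text
[404.6 188.  153.7] [-180.    -0.  -175.9] [-0.  -0.3  0.1] 44.999964832729944
('side', 'neck_top') [[([179.3, 331.3], 0.63)], [([176.2, 329.9], 0.77), ([298.8, 387.7], 0.16)]]
('side', 'cap_seat') [[([230.0, 250.9], 0.9), ([218.8, 216.6], 0.83), ([196.4, 265.0], 0.65)], [([217.0, 213.4], 0.75), ([231.0, 251.7], 0.66), ([195.3, 266.1], 0.57)]]
('side', 'mark_tip') [[([216.5, 323.7], 0.6)], [([210.3, 324.6], 0.43)]]
('side', 'pointer_tip') [[], [([226.0, 384.1], 0.58), ([214.6, 322.4], 0.52)]]
('top', 'neck_top') [[([181.6, 327.1], 0.69), ([178.7, 424.1], 0.24)], [([184.0, 326.0], 0.73)]]
('top', 'cap_seat') [[([297.9, 275.2], 0.75), ([270.0, 307.8], 0.53)], [([296.5, 276.6], 0.74), ([266.3, 307.1], 0.68)]]
('top', 'mark_tip') [[([199.9, 333.5], 0.58)], [([199.9, 332.6], 0.46)]]
('top', 'pointer_tip') [[([200.5, 336.9], 0.77), ([214.5, 265.7], 0.56)], [([203.4, 334.3], 0.84)]]
```

View pics/lift.png

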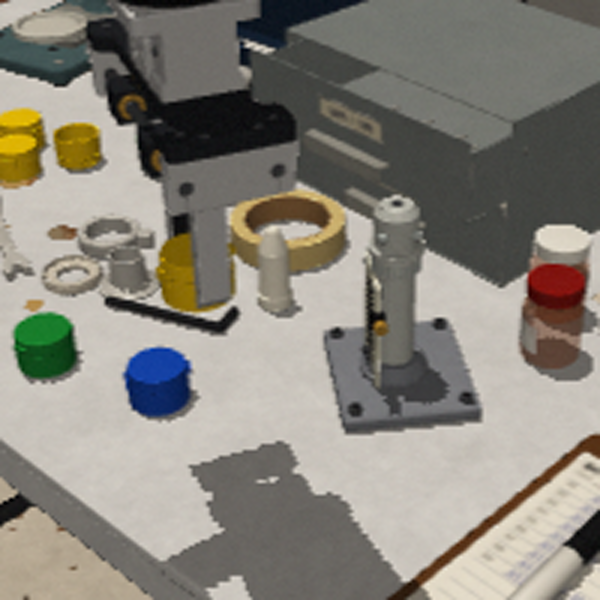

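The crop shows the yellow cap held between the fingers (about side (200, 264)), the other things undisturbed, and the gauge's neck top at crop (398,203), i.e. side (178, 333). Next I measure the neck and marker more finely.

```bash
python3 - <<'E'
from look import *
S=np.mean([env.snapshot("side") for _ in range(4)],0);T=np.mean([env.snapshot("top") for _ in range(4)],0)
np.save("S.npy",S);np.save("T.npy",T)
def up(I,r,c,h,w,f): return cv2.resize(np.clip(I[r:r+h,c:c+w],0,255).astype(np.uint8),None,fx=f,fy=f,interpolation=cv2.INTER_CUBIC)
a=up(S,165,305,75,50,8);b=up(T,165,305,50,37,8)
b2=cv2.convertScaleAbs(b,alpha=1.6)
pad=np.zeros((600,b.shape[1],3),np.uint8);pad[:b.shape[0]]=b2
im=np.hstack([a,pad])
cv2.imwrite("pics/neck.png",im);print(im.shape)
g=S.mean(2); print(g[170:184,324:342].astype(int))
g=T.mean(2); print(g[172:196,316:340].astype(int))
E
```

```text
(600, 696, 3)
[[ 70  69  70  66  66  66  66  66  67  66  66  66  67  66  66  67  66  66]
 [ 67  68  75  83  73  69  68  66  68  66  66  66  66  67  68  67  68  67]
 [ 66  66  67  72  80  83  74  67  67  67  67  66  66  67  67  67  67  67]
 [ 66  66  66  65  67  71  78  82  76  68  67  65  65  66  65  66  66  67]
 [ 65  68  67  67  65  65  69  81  86  88  73  69  65  65  66  65  67  67]
 [ 80  69  67  71  76  75 121 185 184 162  85  89  80  66  66  66  66  67]
 [126 105  82 120 180 176 175 163 142 152 174 176 158  88  74  65  67  66]
 [133 134 145 168 172 166 125  54  53  76 137 175 181 169  76  74  66  67]
 [130 138 153 173 172 166 132  83  64  82 139 175 176 161 107  71  67  67]
 [102 145 134 126 174 173 177 179 178 177 176 176 169 136 118 108  65  65]
 [106 152 153 158 162 174 186 195 186 183 169 158 143 143 135 114  64  65]
 [108 155 156 158 160 158 162 164 165 162 158 152 149 143 138 116  66  66]
 [ 82 113 157 157 161 160 159 161 165 161 157 153 150 143 129  96  66  66]
 [111  83 100 139 163 165 157 157 160 160 154 153 148 126  94  85  79  67]]
[[ 93  92  92  91  91  91  91  92  
[... 1689 characters left out ...]
81  95 106 107  99  90  89  94  98  97  95  94  95  92  85  78  73
   67  57  47  45  49  53]
 [ 97  95 101 113 122 121 108  93  86  83  80  78  80  87  93  91  84  75
   63  51  44  44  50  53]
 [111 114 116 122 132 138 132 117 103  91  83  81  85  96 103  98  85  68
   54  46  43  47  51  54]
 [101 105 106 112 122 131 133 128 120 113 109 107 109 112 109  97  80  63
   51  45  44  48  53  55]
 [ 75  76  76  80  90  99 103 104 106 108 110 112 111 109 104  99  92  85
   77  69  59  51  50  52]
 [ 63  61  56  53  52  56  59  61  65  73  82  86  87  88  95 105 113 116
  113 102  84  61  44  43]
 [ 68  63  57  50  40  33  34  33  28  35  46  52  54  61  77  93 105 115
  117 110  94  66  38  37]]
```

View pics/neck.png

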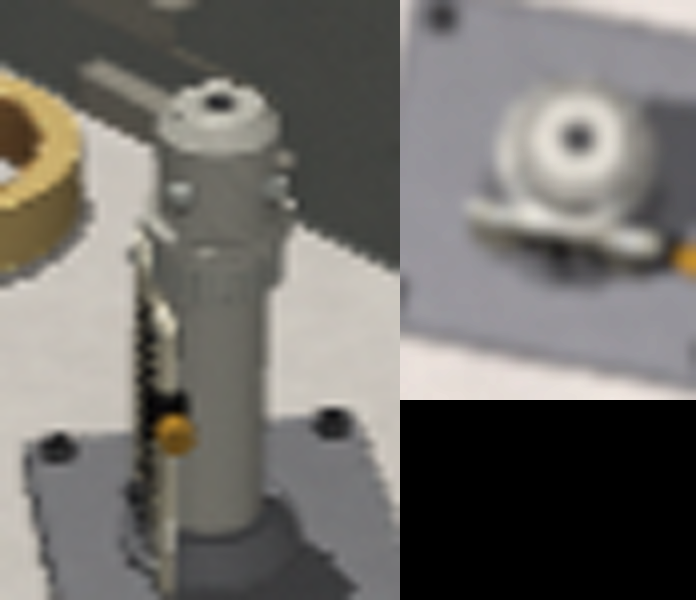

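The crop shows the neck's bore at side (177.4, 331.9) and top (181.7, 326.8). The brass screw is at side (219, 327) and top (198, 341), with the black marker clip just above it at side (215, 326). The pointer sits low at about side (226, 322).

```bash
python3 - <<'E'
from look import *
S=np.load("S.npy");T=np.load("T.npy")
X,e=tri(("side",(177.4,331.9)),("top",(181.7,326.8)));print("neck",X,e,onz("top",(181.7,326.8),150),onz("side",(177.4,331.9),150))
def brass(I,r0,r1,c0,c1):
    J=I[r0:r1,c0:c1];w=np.clip(J[...,2]-J[...,0]-50,0,None);y,x=np.mgrid[r0:r1,c0:c1];return (w*y).sum()/w.sum(),(w*x).sum()/w.sum(),w.sum()
bs=brass(S,212,228,320,335);bt=brass(T,190,206,334,348);print(bs,bt)
print("screw",tri(("side",bs[:2]),("top",bt[:2])))
for nm in("S","T"):
  I=S if nm=="S" else T
G=np.array([X[0],X[1],0]);y=np.radians(-10);R=np.array([[np.cos(y),-np.sin(y),0],[np.sin(y),np.cos(y),0],[0,0,1]])
for z in(30,55,60,65,70,75):
  print(z,"pointer line side",[np.round(proj("side",G+R@[xx,0,z]),1).tolist() for xx in(-20,-24,-30)],"edge",np.round(proj("side",G+R@[-18,-25,z]),1))
for x,yy in((-18,25),(-18,-25)): print("plate top corner z?",[(z,np.round(proj("side",G+R@[x,yy,z]),1).tolist(),np.round(proj("top",G+R@[x,yy,z]),1).tolist()) for z in(100,112)])
print(S[205:232,316:331].mean(2).astype(int))
E
```

```text
neck [554.8 245.9 149.8] [0.9417560785792594, 0.9417560785792067] [555.7 245.6 150. ] [553.7 245.6 150. ]
(np.float64(218.32672064777327), np.float64(326.26437246963565), np.float64(617.5)) (np.float64(197.02064516129033), np.float64(341.1083870967742), np.float64(193.75))
screw (array([532.1, 214.6,  74.8]), [1.1290762653224247, 1.1290762653224624])
30 pointer line side [[226.0, 322.3], [226.2, 320.5], [226.5, 317.8]] edge [232.9 325.3]
55 pointer line side [[216.6, 322.4], [216.8, 320.5], [217.1, 317.8]] edge [223.4 325.4]
60 pointer line side [[214.7, 322.4], [214.9, 320.5], [215.2, 317.7]] edge [221.4 325.4]
65 pointer line side [[212.8, 322.4], [213.0, 320.5], [213.2, 317.7]] edge [219.5 325.4]
70 pointer line side [[210.8, 322.4], [211.0, 320.5], [211.3, 317.7]] edge [217.5 325.4]
75 pointer line side [[208.9, 322.4], [209.1, 320.5], [209.3, 317.7]] edge [215.5 325.5]
plate top corner z? [(100, [192.6, 321.4], [191.6, 312.9]), (112, [187.8, 321.4], [190.9, 312.8])]
plate top corner z? [(100, [205.4, 325.6], [196.0, 336.7]), (112, [200.5, 325.6], [195.4, 336.9])]
[[194 193 192 1
[... 986 characters left out ...]
9 107]
 [120 120 120 120 116 106  74  33  68  78  70  71  86 104 107]
 [120 119 120 118 115 100  56  46  78  96 120 105 101 105 106]
 [120 120 120 120 117  98  45  30  66  97 120 104 102 105 107]
 [119 119 120 120 115  98  76  36  65  96 120 104 102 104 107]
 [119 121 119 117 102  59  54  47  71  97 121 104 103 105 106]
 [121 119 119 111  80  43  47  47  66 104 121 104 102 105 107]
 [121 120 119 118  98  36  34  49  91 105 121 104 101 105 107]
 [120 119 120 119 106  69  53  54  77 107 122 104 101 105 107]
 [120 120 120 116 101  80  38  50  76 108 126 105 101 105 107]
 [121 120 122 115 100  88  57  58  75 121 148 104 100 103 107]
 [120 121 122 116 104  92  61  67  90 119 141  78  73  84  93]]
```

```bash
python3 - <<'E'
from look import *
G=np.array([554.8,245.9,0]);y=np.radians(-10);R=np.array([[np.cos(y),-np.sin(y),0],[np.sin(y),np.cos(y),0],[0,0,1]])
res={}
for n,k in(("side",12),("top",6)):
    env.snapshot(n);L=[]
    for i in range(k):
        d=env.mark_of(n,"mark_tip"); L+= [q["point"] for q in d if q["confidence"]>.3][:1]
    L=np.array(L);print(n,L.tolist() if 0 else np.round(L,1).tolist());res[n]=np.median(L,0);print(np.median(L,0),L.std(0))
X,e=tri(("side",res["side"]),("top",res["top"]));print(X,e,"gauge frame",R.T@(X-G))
for n in("side","top"):
    for d in env.regions_of(n,"mark_tip")[:2]:
        r,c=np.nonzero(d["pixels"]);print(n,d["confidence"],r.min(),r.max(),c.min(),c.max(),len(r))
        if len(r)<80:
            for rr in range(r.min(),r.max()+1): print(rr,"".join(".#"[int(v)] for v in d["pixels"][rr,c.min():c.max()+1]))
move([554.8,245.9,153.7+25],184)
E
```

```text
side [[213.2, 325.1], [213.2, 325.1], [213.2, 325.1], [213.2, 325.1], [213.2, 325.1], [213.2, 325.1], [213.2, 325.1], [213.2, 325.1], [213.2, 325.1], [213.2, 325.1], [213.2, 325.1], [213.2, 325.1]]
[213.2 325.1] [0. 0.]
top [[200.9, 334.4], [200.9, 334.4], [200.9, 334.4], [200.9, 334.4], [200.9, 334.4], [200.9, 334.4]]
[200.9 334.4] [0. 0.]
[528.5 227.2  79.4] [4.25026011936808, 4.250260119368148] gauge frame [-22.7 -22.9  79.4]
top 0.17 207 219 262 276 156
dp [-1.   0.3 -0.2] tw [-0. -0.  0.]
```

Call:
drive_tool(dp=[[-0.1, 0.03, -0.1], [-0.3, 0.1, -0.17], [-0.5, 0.17, -0.17], [-0.7, 0.24, -0.17], [-0.85, 0.29, -0.17], [-0.92, 0.315, -0.17], [-0.92, 0.315, -0.17]], twist=[[0, 0, 0], [0, 0, 0], [0, 0, 0], [0, 0, 0], [0, 0, 0], [0, 0, 0], [0, 0, 0]])

```text
time: 8.6
position: [539.9, 245.3, 179.6]
tcp_rot: [-180.0, -0.0, -175.9]
contact_force: [-0.8, -0.5, -0.8]
grip_width: 0.462
grasp_force: 45.0
```

Call:
drive_tool(dp=[[-0.05, 0, 0], [-0.105, 0, 0], [-0.105, 0, 0], [-0.105, 0, 0], [-0.105, 0, 0]], twist=[[0, 0, 0], [0, 0, 0], [0, 0, 0], [0, 0, 0], [0, 0, 0]])

```text
time: 9.1
position: [554.8, 246.1, 180.0]
tcp_rot: [-180.0, -0.0, -175.9]
contact_force: [0.8, -0.1, -0.3]
grip_width: 0.464
grasp_force: 45.0
```

```bash
python3 - <<'E'
from look import *
o=env.get_obs();print(o["position"],o["tcp_rot"],o["contact_force"],o["grasp_force"])
d,w=move([554.8,245.9,o["position"][2]],184);print(np.round(d*150,1))
S=env.snapshot("side");T=env.snapshot("top")
def up(I,r,c,h,w,f): return cv2.resize(I[r:r+h,c:c+w],None,fx=f,fy=f,interpolation=cv2.INTER_CUBIC)
cv2.imwrite("pics/over.png",np.hstack([up(S,140,290,100,80,6)]))
h=cv2.cvtColor(S,cv2.COLOR_BGR2HSV);m=((h[...,0]>18)&(h[...,0]<35)&(h[...,1]>120)&(h[...,2]>50));m[:140]=0;m[200:]=0;m[:,:310]=0;m[:,360:]=0
for r in range(145,190): 
    c=np.nonzero(m[r])[0]
    if len(c): print(r,c.min(),c.max(),len(c))
for z in(0,30): print([np.round(proj("side",[554.8+22*a,245.9+22*b,o["position"][2]-5.2+z]),1).tolist() for a,b in((.95,-.3),(-.95,.3),(.3,.95),(-.3,-.95))])
E
```

```text
[554.8 246.1 180. ] [-180.    -0.  -175.9] [ 0.8 -0.1 -0.3] 44.9998836497754
dp [ 0. -0.  0.] tw [-0. -0.  0.]
[ 0.1 -0.2  0. ]
149 328 333 6
150 325 333 9
151 323 333 11
152 323 333 11
153 322 333 12
154 322 333 12
155 322 333 12
156 322 333 12
157 322 333 12
158 322 333 12
159 321 333 13
160 321 333 13
161 321 333 13
162 321 333 13
163 322 333 12
164 322 333 12
165 322 333 12
166 322 333 12
167 322 333 12
168 322 333 12
169 323 333 11
170 324 340 15
171 326 338 13
181 310 310 1
182 310 310 1
184 310 310 1
186 313 313 1
187 312 313 2
188 311 313 3
189 310 313 4
[[166.2, 343.6], [166.6, 321.6], [161.3, 331.9], [171.7, 333.3]]
[[152.6, 344.1], [152.9, 321.6], [147.9, 332.2], [157.9, 333.6]]
```

View pics/over.png

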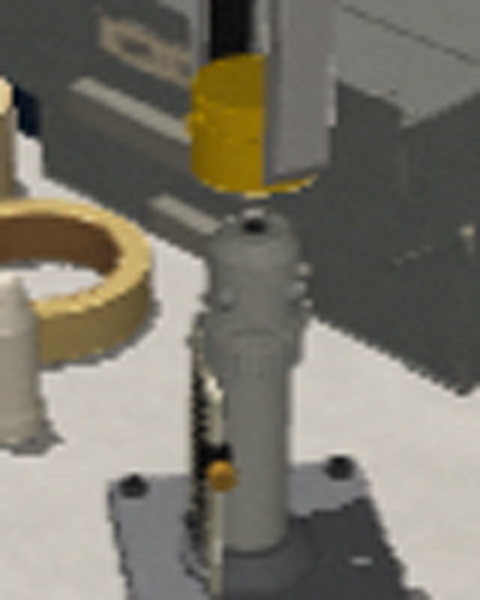

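The cap (columns 322–343, row 171 at its rim) hangs centred above the neck bore at side (178, 332). The marker and screw are untouched. Lowering onto the neck.

Call:
drive_tool(dp=[[0, 0, 0.06], [0, 0, 0.12], [0, 0, 0.17], [0, 0, 0.21], [0, 0, 0.24], [0, 0, 0.24]], twist=[[0, 0, 0], [0, 0, 0], [0, 0, 0], [0, 0, 0], [0, 0, 0], [0, 0, 0]])

```text
time: 9.8
position: [554.7, 246.2, 143.0]
tcp_rot: [-180.0, -0.1, -175.9]
contact_force: [0.2, 0.3, 0.4]
grip_width: 0.464
grasp_force: 45.0
```

Call:
drive_tool(dp=[[0, 0, 0.01], [0, 0, 0.02], [0, 0, 0.03], [0, 0, 0.03]], twist=[[0, 0, 0], [0, 0, 0], [0, 0, 0], [0, 0, 0]])

```text
time: 10.2
position: [555.0, 246.2, 139.4]
tcp_rot: [-180.0, -0.0, -175.9]
contact_force: [0.1, 0.0, -0.2]
grip_width: 0.464
grasp_force: 45.0
```

Call:
drive_tool(dp=[[0, 0, 0.01], [0, 0, 0.01], [0, 0, 0.02], [0, 0, 0.02]], twist=[[0, 0, 0], [0, 0, 0], [0, 0, 0], [0, 0, 0]], force=52)

```text
time: 10.6
position: [555.5, 246.5, 137.3]
tcp_rot: [180.0, 0.1, -175.9]
contact_force: [-0.4, -0.1, 3.1]
grip_width: 0.463
grasp_force: 52.0
```

Call:
drive_tool(dp=[[0, 0, 0.01], [0, 0, 0.01], [0, 0, 0.02], [0, 0, 0.02]], twist=[[0, 0, 0], [0, 0, 0], [0, 0, 0], [0, 0, 0]])

```text
time: 11.0
position: [556.4, 246.7, 136.5]
tcp_rot: [180.0, 0.2, -175.9]
contact_force: [-3.6, -1.0, 13.0]
grip_width: 0.461
grasp_force: 52.0
```

Call:
drive_tool(dp=[[0, 0, 0.01], [0, 0, 0.015], [0, 0, 0.02], [0, 0, 0.02]], twist=[[0, 0, 0], [0, 0, 0], [0, 0, 0], [0, 0, 0]])

```text
time: 11.4
position: [555.5, 246.5, 131.4]
tcp_rot: [180.0, 0.1, -175.9]
contact_force: [-0.2, 1.6, -2.9]
grip_width: 0.465
grasp_force: 52.0
```

Call:
drive_tool(dp=[[0, 0, 0.01], [0, 0, 0.02], [0, 0, 0.025], [0, 0, 0.025]], twist=[[0, 0, 0], [0, 0, 0], [0, 0, 0], [0, 0, 0]])

```text
time: 11.8
position: [555.7, 246.3, 127.9]
tcp_rot: [180.0, 0.1, -175.9]
contact_force: [-1.7, -0.3, 7.5]
grip_width: 0.463
grasp_force: 52.0
```

Call:
drive_tool(dp=[[0, 0, 0.01], [0, 0, 0.01], [0, 0, 0.01]], twist=[[0, 0, 0], [0, 0, 0], [0, 0, 0]])

```text
time: 12.1
position: [556.1, 246.5, 127.8]
tcp_rot: [180.0, 0.1, -175.9]
contact_force: [-2.8, -0.5, 12.2]
grip_width: 0.467
grasp_force: 52.0
```

The cap stopped at TCP z = 127.8 with the force rising to 12 N after passing the balls at about 136.5, so it is home. Now drawing gently up to see where the rod takes the load.

Call:
drive_tool(dp=[[0, 0, -0.01], [0, 0, -0.02], [0, 0, -0.03], [0, 0, -0.03]], twist=[[0, 0, 0], [0, 0, 0], [0, 0, 0], [0, 0, 0]])

```text
time: 12.5
position: [554.8, 246.1, 128.6]
tcp_rot: [-180.0, -0.0, -175.9]
contact_force: [1.9, 1.3, -3.0]
grip_width: 0.463
grasp_force: 52.0
```

Call:
drive_tool(dp=[[0, 0, -0.01], [0, 0, -0.02], [0, 0, -0.02]], twist=[[0, 0, 0], [0, 0, 0], [0, 0, 0]])

```text
time: 12.8
position: [554.8, 246.2, 132.4]
tcp_rot: [-180.0, -0.0, -175.9]
contact_force: [2.4, 0.5, -3.9]
grip_width: 0.465
grasp_force: 52.0
```

Call:
drive_tool(dp=[[0, 0, -0.01], [0, 0, -0.02], [0, 0, -0.02]], twist=[[0, 0, 0], [0, 0, 0], [0, 0, 0]])

```text
time: 13.1
position: [554.9, 246.3, 135.8]
tcp_rot: [180.0, -0.0, -175.9]
contact_force: [0.8, 2.2, -3.5]
grip_width: 0.461
grasp_force: 52.0
```

Call:
drive_tool(dp=[[0, 0, -0.01], [0, 0, -0.02], [0, 0, -0.02]], twist=[[0, 0, 0], [0, 0, 0], [0, 0, 0]])

```text
time: 13.4
position: [554.9, 246.3, 138.8]
tcp_rot: [180.0, -0.0, -175.9]
contact_force: [0.4, 0.6, -5.1]
grip_width: 0.461
grasp_force: 52.0
```

The load sits at 3–5 N right from the home height, so the rod rises with the cap and rod ≈ TCP z − 127.8. Raising it to about 33 mm and looking.

Call:
drive_tool(dp=[[0, 0, -0.02], [0, 0, -0.04], [0, 0, -0.06], [0, 0, -0.08], [0, 0, -0.1], [0, 0, -0.12], [0, 0, -0.14], [0, 0, -0.15], [0, 0, -0.15]], twist=[[0, 0, 0], [0, 0, 0], [0, 0, 0], [0, 0, 0], [0, 0, 0], [0, 0, 0], [0, 0, 0], [0, 0, 0], [0, 0, 0]])

```text
time: 14.3
position: [554.9, 246.2, 161.3]
tcp_rot: [-180.0, -0.0, -175.9]
contact_force: [-0.5, 1.8, -7.8]
grip_width: 0.463
grasp_force: 52.0
```

```bash
python3 - <<'E'
from look import *
o=env.get_obs();print(o["position"],o["contact_force"],o["grasp_force"])
P=[];M=[]
fr=[]
for i in range(6):
    fr.append(env.snapshot("side"))
    for th,L in(("pointer_tip",P),("mark_tip",M)):
        L+=[np.round(q["point"],1).tolist()+[round(q["confidence"],2)] for q in env.mark_of("side",th)][:2]
print("P",P);print("M",M)
S2=np.mean(fr,0);np.save("S2.npy",S2);S=np.load("S.npy")
np.set_printoptions(linewidth=200)
print(S2[203:232,316:331].mean(2).astype(int))
print((S2-S)[203:232,316:331].mean(2).astype(int))
f=14
up=lambda I:cv2.resize(np.clip(I[200:232,312:336],0,255).astype(np.uint8),None,fx=f,fy=f,interpolation=cv2.INTER_LANCZOS4)
cv2.imwrite("pics/mk.png",np.hstack([up(S),up(S2)]))
E
```

```text
[554.9 246.2 161.3] [-0.5  1.8 -7.8] 51.99738915051057
P [[212.7, 323.9, 0.41]]
M [[214.2, 324.3, 0.6], [214.8, 323.2, 0.4], [215.5, 325.0, 0.48], [238.1, 332.9, 0.39], [236.7, 332.5, 0.67], [212.3, 326.0, 0.42], [212.1, 325.4, 0.59]]
[[198 197 195 195 195 169  67  45 142 193  89  92  96 101 103]
 [196 195 194 193 192 162  39  48 147 198 109  99  99 104 107]
 [196 195 193 193 193 167  65  48 110 169 187 105 103 105 107]
 [197 195 193 194 187 146  52  38  79 144 165  85 104 104 107]
 [197 196 195 196 190 151  64  20  60 111 121  84 104 105 107]
 [195 195 195 195 190 146  38  47  84 110 120  85 102 104 107]
 [193 193 194 195 188 149  64  26  67 112 123  85 103 106 107]
 [195 193 194 195 189 147  54  52  93 112 130 105 103 105 108]
 [194 191 193 194 187 146  64  17  58 113 130 105 102 105 108]
 [196 196 195 194 174  98  33  47  85 114 131 104 102 105 107]
 [197 197 196 184 128  50  47  36  63 109 119  84 101 105 107]
 [195 194 195 184 131  40  37  24  20  44  54  24  69 105 108]
 [192 193 193 195 166  39  34  14  12  16  14  11  56 105 108]
 [192 194 193 193 176 108  40  24  10  19  26 
[... 2525 characters left out ...]
   2    0    0    0    1    0   -9    0    0    0    1    0    1    0    1]
 [   2    1    0    1    7   16   -8    0    0    0    0    1    0    1    0]
 [   1    0    0    2   13   39   20   -9   -4    1    0    1    0    0    1]
 [   0    2    1    7   30   42   17    0   -1    1    0    1    1    1    0]
 [   0    0    0    0   17   70   43    8    2    1    1    1    1    0    0]
 [   3    2    0    1    6   25   37   21    0    0    1    0    0    0    0]
 [   1    1    1    0    0   17   54   20   -4    0    0    0    1    0    0]
 [   1    1    1    0    1   12   44   33    0    1    0    0    1    2    0]
 [   2    0    0    2    1   10   43   29   -6    3    1    0    0    1    0]]
```

View pics/mk.png

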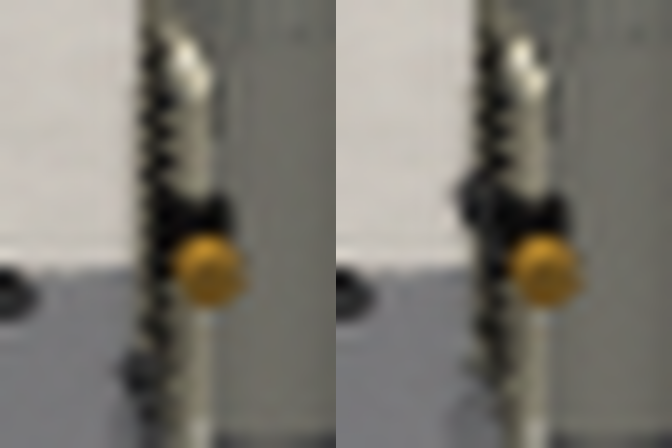

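The close crop shows the pointer's dark tip now at side (214, 320.5), and the marker clip at rows 214–219, columns 323–327, just above the brass screw. The marker sits nearer the camera, so equal row does not mean equal height. I'll work that out.

```bash
python3 - <<'E'
from look import *
from scipy.optimize import least_squares
S=np.load("S.npy");S2=np.load("S2.npy")
G=np.array([554.8,245.9,0]);y=np.radians(-10);R=np.array([[np.cos(y),-np.sin(y),0],[np.sin(y),np.cos(y),0],[0,0,1]])
P=lambda n,g:np.array(proj(n,G+R@np.array(g,float)))
D=(S-S2).mean(2)[205:235,318:322];rr,cc=np.mgrid[205:235,318:322]
a=np.clip(D,8,None)-8;a[13:]=0
b=np.clip(-D,8,None)-8;b[:13]=0;b[23:]=0
for nm,w,z in(("now",a,63.5),("rest",b,30)): print(nm,(w*rr).sum()/w.sum(),(w*cc).sum()/w.sum(),P("side",[-22,0,z]),P("side",[-24,0,z]))
sr,sc=218.33,326.26;tr,tc=197.02,341.11
f=lambda p:np.r_[P("side",p)-[sr,sc],P("top",p)-[tr,tc]]
s=least_squares(f,[-18,-35,70]);print("screw free",s.x,s.fun)
f2=lambda q:f([-18,q[0],q[1]])
s=least_squares(f2,[-35,70]);print("screw x=-18",s.x,s.fun)
for g in([-20,-8,72],[-20,-14,72],[-20,-20,72],[-20,-14,66]): print(g,P("side",g),P("top",g))
# yaw check: base plate edges and scale-plate line in top
T=np.load("T.npy")
h=T[185:206,305:350]
hsv=cv2.cvtColor(np.clip(T,0,255).astype(np.uint8),cv2.COLOR_BGR2HSV)
np.set_printoptions(linewidth=250)
print(T[188:206,310:346].mean(2).astype(int))
E
```

```text
now 213.89845524761472 320.7395502044524 [213.4 321.4] [213.5 320.5]
rest 226.1108619032361 320.7845241909644 [226.1 321.4] [226.2 320.5]
screw free [-17.  -34.8  74.8] [-0.1  0.5  0.5 -0.2]
screw x=-18 [-35.   75.3] [-0.1  0.1  1.  -0.1]
[-20, -8, 72] [212.2 323. ] [196.8 328.2]
[-20, -14, 72] [213.8 323.5] [197.3 331. ]
[-20, -20, 72] [215.4 324. ] [197.8 333.8]
[-20, -14, 66] [216.1 323.5] [197.6 330.9]
[[ 94  94  94  93  89  81  75  83  99 107 102  93  94  99 105 108 108 107 105 102  97  88  80  73  69  63  52  48  50  54  54  55  55  54  54  60]
 [ 94  95  96  98  97  88  78  81  95 106 107  99  90  89  94  98  97  95  94  95  92  85  78  73  67  57  47  45  49  53  54  54  54  54  57  69]
 [ 95  95  98 107 111 105  97  95 101 113 122 121 108  93  86  83  80  78  80  87  93  91  84  75  63  51  44  44  50  53  55  54  54  53  59  74]
 [ 95  95  97 103 108 110 111 114 116 122 132 138 132 117 103  91  83  81  85  96 103  98  85  68  54  46  43  47  51  54  55  54  54  55  62  78]
 [ 96  96  94  91  89  93 101 105 106 112 122 131 133 128 120 113 109 107 109 112 109  97  80  63  51 
[... 1256 characters left out ...]
96  96  95  94  92  88  86  86  85  84  82  82  87  92  93  93  93  93  94  94  94  95  94  93  92  93  94  93]
 [ 96  96  97  96  96  96  95  96  97  97  96  96  96  95  95  95  95  94  92  92  94  96  96  96  96  95  95  94  94  94  95  95  94  94  94  93]
 [ 95  95  95  96  96  95  95  95  96  96  96  96  97  97  97  97  96  96  95  95  95  95  95  95  95  95  94  94  94  94  94  94  94  94  94  94]
 [ 96  96  96  96  96  95  96  96  96  96  96  96  96  96  96  95  96  96  95  94  94  94  94  94  95  94  94  94  93  93  94  95  95  94  95  95]
 [ 94  94  94  94  95  95  95  96  96  96  96  96  95  95  95  95  96  96  95  94  94  94  94  94  94  95  95  94  94  93  94  94  95  95  95  95]]
```

Call:
drive_tool(dp=[[0, 0, -0.01], [0, 0, -0.02], [0, 0, -0.03], [0, 0, -0.04], [0, 0, -0.05], [0, 0, -0.06], [0, 0, -0.06]], twist=[[0, 0, 0], [0, 0, 0], [0, 0, 0], [0, 0, 0], [0, 0, 0], [0, 0, 0], [0, 0, 0]])

```text
time: 15.9
position: [555.2, 246.3, 170.4]
tcp_rot: [180.0, 0.0, -175.9]
contact_force: [-0.7, 2.3, -7.5]
grip_width: 0.46
grasp_force: 52.0
```

```bash
python3 - <<'E'
from look import *
from scipy.optimize import minimize
np.set_printoptions(linewidth=200,precision=2)
o=env.get_obs();print(o["position"],o["contact_force"])
fr=[env.snapshot("side") for _ in range(5)];S3=np.mean(fr,0);np.save("S3.npy",S3)
S=np.load("S.npy");T=np.load("T.npy")
G=np.array([554.8,245.9,0]);y=np.radians(-10);R=np.array([[np.cos(y),-np.sin(y),0],[np.sin(y),np.cos(y),0],[0,0,1]])
P=lambda n,g:np.array(proj(n,G+R@np.array(g,float)))
D=(S-S3).mean(2)[200:235,318:322];rr,cc=np.mgrid[200:235,318:322]
for nm,w in(("now",np.where(rr<218,np.clip(D-8,0,None),0)),("rest",np.where((rr>=218)&(rr<228),np.clip(-D-8,0,None),0))): print(nm,(w*rr).sum()/w.sum(),(w*cc).sum()/w.sum())
zc=o["position"][2]-127.8+30;print(zc,P("side",[-23,0,zc]),P("side",[-23,0,30]))
print((S-S3).mean(2)[203:232,317:330].astype(int))
# brass fit
win={"side":(S,210,228,318,336),"top":(T,188,206,332,352)}
obs={}
for n,(I,r0,r1,c0,c1) in win.items():
    J=I[r0:r1,c0:c1]; w=np.clip((J[...,2]-J[...,0])/np.maximum(J[...,2],1),0,1); w=np.clip((w-.2)/(w.max()-.2),0,1); obs[n]=w
print(obs["side"][4:15,4:14]);print(obs["top"][4:14,3:14])
th=np.linspace(0,2*np.pi,40)
def cost(p,ret=0):
    c,r,y0,L,x0=p;s=0
    for n,(I,r0,r1,c0,c1) in win.items():
        q=np.array([P(n,[x0+r*np.cos(t),yy,c+r*np.sin(t)]) for yy in(y0,y0-L) for t in th])
        q=(q[:,::-1]-[c0,r0]+.5)*16
        big=np.zeros(((r1-r0)*16,(c1-c0)*16),np.uint8);cv2.fillConvexPoly(big,cv2.convexHull(np.round(q).astype(np.int32)),255)
        m=cv2.resize(big,(c1-c0,r1-r0),interpolation=cv2.INTER_AREA)/255.
        if n=="top": m=cv2.GaussianBlur(m,(0,0),1.2)*.9
        s+=((m-obs[n])**2).sum()
    return s
best=min((minimize(cost,[c,4.5,-30,8,x],method="Nelder-Mead",options=dict(maxiter=250,initial_simplex=np.array([c,4.5,-30,8,x])+np.vstack([np.zeros(5),np.diag([2,1,3,3,1.5])]))) for c in(70,74) for x in(-18,)),key=lambda r:r.fun)
print(best.x,best.fun)
E
```

```text
[555.16 246.27 170.43] [-0.67  2.26 -7.46]
now 210.3233766726053 320.7104355407301
rest 226.06659184436958 320.7937710437711
72.62995254135232 [209.94 320.99] [226.16 320.92]
[[ -2   0  -1  -1   0  10   0  -1   1   9   0   0  -1]
 [ -1   0   0   0   0   9  -2   0   6  34  -2   0  -1]
 [ -2   0  -1  -1   0   9  -1   0  -2  -1  -1  -1   0]
 [  0  -1  -1  -1   1   9  -1  -1  -1   0   0   0  -1]
 [  0  -2   0   0   1  11   0   0   0   0   0  -1   0]
 [  0   0  -1   0   2   8  -1   0   0   0   0   0   0]
 [  0   0  -1  20  91  21  -4   0  -1  -1   0   0   0]
 [  0   0  10  59 102  19  -1  -1  -1   0  -1   0   0]
 [  0  -1  10  58 108  37  -5   0  -1   0  -1  -1   0]
 [ -2  -1  -2  11  47  -1  -1   0  -1  -1  -1   0  -1]
 [ -2  -1  -1   0   5  32  -6   0  -1  -1   0  -2  -1]
 [  0  -1  -1   0   1   6  -9   0   0  -1   1   2   0]
 [ -1   0   0  -1   0  10   2  -1   1  -1   0  -1   0]
 [ -1  -1  -1   0   2   8   0   1   1   0  -1   0   0]
 [ -2  -1  -1  -2   1  10   0   0   0  -1   0  -1   0]
 [  0   0   0  -2   0   7   0   0   0   0   0   0   0]
 [ -1  -1   0   0   0   9   0   0   0   0   0
[... 1191 characters left out ...]
.   0.  ]
 [0.   0.   0.   0.   0.   0.   0.   0.   0.   0.  ]]
[[0.   0.   0.   0.   0.   0.   0.   0.   0.   0.   0.  ]
 [0.   0.   0.   0.   0.   0.   0.   0.   0.   0.   0.  ]
 [0.   0.   0.   0.   0.   0.   0.   0.   0.   0.   0.  ]
 [0.   0.   0.   0.   0.26 0.33 0.25 0.12 0.   0.   0.  ]
 [0.   0.   0.   0.14 0.81 0.86 0.81 0.7  0.41 0.   0.  ]
 [0.   0.   0.   0.33 0.81 0.97 1.   0.92 0.62 0.07 0.  ]
 [0.   0.   0.   0.   0.29 0.62 0.82 0.78 0.44 0.   0.  ]
 [0.   0.   0.   0.   0.   0.03 0.29 0.31 0.02 0.   0.  ]
 [0.   0.   0.   0.   0.   0.   0.   0.   0.   0.   0.  ]
 [0.   0.   0.   0.   0.   0.   0.   0.   0.   0.   0.  ]]
[ 73.74   4.63 -30.34   7.25 -17.81] 3.8858893011776376
```

Call:
drive_tool(dp=[[0, 0, -0.005], [0, 0, -0.01], [0, 0, -0.01], [0, 0, -0.01], [0, 0, -0.01], [0, 0, -0.01]], twist=[[0, 0, 0], [0, 0, 0], [0, 0, 0], [0, 0, 0], [0, 0, 0], [0, 0, 0]])

```text
time: 16.75
position: [555.2, 246.2, 171.7]
tcp_rot: [180.0, 0.0, -175.9]
contact_force: [0.1, 2.7, -8.0]
grip_width: 0.465
grasp_force: 52.0
```

```bash
python3 - <<'E'
from look import *
S=np.load("S.npy")
rr,cc=np.mgrid[200:235,318:322]
fr=[];P=[];M=[]
for i in range(8):
    fr.append(env.snapshot("side").astype(float))
    P+=[np.round(q["point"],1).tolist()+[round(q["confidence"],2)] for q in env.mark_of("side","pointer_tip")][:1]
    M+=[np.round(q["point"],1).tolist()+[round(q["confidence"],2)] for q in env.mark_of("side","mark_tip")][:1]
for F in(np.mean(fr[:4],0),np.mean(fr[4:],0)):
    D=(S-F).mean(2)[200:235,318:322]
    w=np.where(rr<218,np.clip(D-8,0,None),0);print((w*rr).sum()/w.sum())
print(P,M)
o=env.get_obs();print(o["time"],o["position"],o["contact_force"],o["joint_velocities"])
F=np.mean(fr,0);f=7
cv2.imwrite("pics/end.png",cv2.resize(np.clip(F[150:235,290:370],0,255).astype(np.uint8),None,fx=f,fy=f,interpolation=cv2.INTER_LANCZOS4))
E
```

```text
209.89296367783828
209.89505743125656
[[302.9, 389.1, 0.69], [216.6, 324.0, 0.17], [171.3, 331.8, 0.19]] [[215.7, 324.0, 0.6], [213.7, 323.5, 0.6], [211.7, 326.0, 0.56], [215.2, 326.4, 0.39], [216.3, 324.7, 0.37], [213.5, 323.9, 0.52], [213.6, 322.7, 0.51], [215.0, 322.4, 0.59]]
17.95 [555.1 246.3 171.7] [ 0.6  2.8 -8.1] [-0.1  0.1  0.  -0.1  0.   0.1]
```

View pics/end.png

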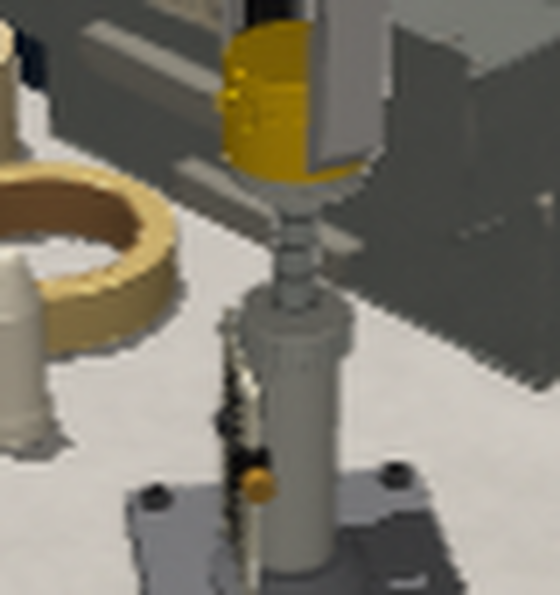

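The final crop shows the cap on the raised neck, down to the flange, with the rod drawn out. The pointer tip is at side (209.9, 320.7), which works out level with the clip and its screw (height about 73 mm), and the marker has not moved. The pointer holds steady at row 209.89 across the last eight pictures. Handing in.

```bash
python3 -c "
from rig import env
print(env.close_job())"
```

```text
the job is handed in; nothing more can be done
None
```

I pressed the yellow cap home on the neck and drew the rod out about 43 mm, handing in with it held steady there; the marker height I matched (mark about 43 mm) is a camera estimate good to roughly 1–1.5 mm.

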